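# Spot-check a slide warmer with the surface thermometer

## Task

Check the slide-warming plate: draw the pen-shaped surface thermometer out of its leaning stand and hold it upright with its sprung copper foot flat inside the green-ringed check spot, pressing lightly, so that the foot gives on its spring but is not pushed home and the plate is never jabbed. Keep it still there for a good three seconds for the reading to settle, and finish like that, still holding the thermometer pressed on the spot. Leave the petri dish, tip box, slide box and cap where they are.

Things in the scene. Friction and masses are not known exactly. Their poses are not given: they have to be found in the camera images.
- therm_center (a point): Middle of the white handle (blue ends), where to grip: 84 mm along z, 26 wide along y (grip across this), 18 deep; small display on -x. z runs from foot to top end. The foot's face is 112 mm away along -z on a thin stem. About 0.1 to 0.16 kg. At the start it leans 25 degrees in the stand, which hides the stem and the lowest 11 mm of handle; draw it out at least 85 mm along its own z.
- foot_face (a point): Centre of the face of the copper foot, a flat disc 12 mm across, at the thermometer's lower end. Its z is the thermometer's z. It moves with the foot.
- foot (a joint): How far the sprung foot is pushed in, in m: 0 is fully out, 0.008 is fully home. It starts to give at about 1 N and reaches home at about 5 N (0.5 N more for each mm).
- stand: Grey leaning holder on a black base, 130 x 90 x 16 mm. Origin: on the bench at the middle of the base's front (-x) edge, z up. The ledge that carries the handle's lower end is at x 60, z 98 mm. The thermometer's top leans to the stand's -x side, 25 degrees from vertical. The holder is 39 mm wide (y) and rises 11 mm past the ledge. Fixed.
- warmer: Slide warmer: white housing with a black flat level plate 215 x 345 mm (x, y) whose surface is 70 mm above the bench; a lower control panel along its -x side reaches 172 mm from the origin. Origin: on the bench under the plate's middle, z up. Three thin glass slides dry on it. Fixed.
- spot_green_mid (a point): Centre of the check spot to use, on the plate's surface: a flat green ring, 34 mm outside and 24 mm inside, with a tiny dot at its centre. z up. The other two check spots have white rings of the same size.
- dish_mid (a point): Centre of a closed petri dish with pink medium, 90 mm across and 15 mm high, on the warmer's plate. Leave alone.
- tip_box_mid (a point): Centre of a yellow box of white pipette tips, 122 x 84 mm and 60 mm high, on the bench beyond the warmer and stand. Leave alone.
- slide_box_mid (a point): Centre of a blue slide box with pale green lid, 98 x 83 x 38 mm, on the bench. Leave alone.
- cap_mid (a point): Centre of a blue screw cap, 36 mm across and 12 mm high, lying on the bench. Leave alone.
There are look-alikes about, which are no part of the job. Of the things that look like the part that bears therm_center, the larger one is meant.

How it is judged (in metres and radians):
On the way, in this order (a step that is already met when the one before it is completed fails the run):
1. the thermometer is drawn clear of the stand, held in the gripper (contact force between therm and the fingers above 0.5 N and contact force between therm and stand below 0.05 N and distance between therm_center and stand above 0.215 m), for 0.1 s.
2. the thermometer is held upright and still with its foot lightly pressed inside the green ring, for 2.5 s (horizontal distance between foot_face and spot_green_mid below 0.007 m and z of foot_face in the frame of spot_green_mid below 0.004 m and angle between therm_center's own z axis and vertical below 0.12 rad and value of joint foot between 0.0005 and 0.0076 m and contact force between therm and warmer between 0.5 and 7 N and contact force between therm and the fingers above 1 N and contact force between therm and stand below 0.1 N and linear speed of therm below 0.015 m/s), for 2.5 s.
At the end, for the whole second after the job is handed in: The thermometer is held in the gripper, within 7 degrees of upright, still, clear of the stand, with its foot pressed on the plate: foot centre within 7 mm of the green ring's centre, contact force 0.5 to 7 N, foot pushed in by more than 0.5 mm and less than 7.6 mm of its 8 mm (all of step 2); the arm keeps its last pose, push and grip.
It fails at once if the plate is jabbed with the thermometer (over 15 N) (contact force between therm and warmer above 15 N).
It fails at once if the petri dish is moved by more than 20 mm (distance of dish_mid from where it was at the start of the episode above 0.02 m).
It fails at once if the yellow tip box is moved by more than 20 mm (distance of tip_box_mid from where it was at the start of the episode above 0.02 m).
It fails at once if the blue slide box is moved by more than 20 mm (distance of slide_box_mid from where it was at the start of the episode above 0.02 m).
It fails at once if the blue screw cap is moved by more than 20 mm (distance of cap_mid from where it was at the start of the episode above 0.02 m).
It also fails if it takes over 48 s, if anything falls off the work surface, if the arm or the gripper's body presses on something with over 40 N, if the wrist force passes 120 N, or if a joint passes its speed limit or range.

## Robot

A 7-joint arm with a two-finger parallel gripper is mounted at the origin on the work surface. World frame = base frame: x ahead of the robot, y to its left, z up, the work surface at z = 0. Lengths are in mm, angles in rad, forces in N, time in s.
With the tool pointing down it reaches from about 425 to 950 mm from the base axis. Payload 4.7 kg.
Tool frame: the origin (TCP) lies midway between the tips of the shut fingers; the grasp point (between the pads) lies robot.grasp_offset behind it (robot.grasp_offset is the distance from the TCP to the grasp point, in mm); z points along the fingers, y is the line along which they close (so a half turn about z gives the same grasp; the last joint's range is limited). The gripper opens to 87 mm and grips with 3 to 60 N. Pads are 19 mm wide; open, the fingers measure 117 mm over their backs; the gripper's body (75 mm by 190 mm) begins 51 mm behind the grasp point.
Start: joints at [-1.364, 0.469, -0.049, 1.532, 0.024, 1.141, -0.082], TCP at [157.651, 656.35, 222.573] pointing down, gripper open.
Joint ranges: [-2.59, 2.59], [-0.33, 1.99], [-1.39, 1.29], [0.1, 2.45], [-1.04, 4.18], [0.21, 1.99], [-2.66, 2.66]. Speed limits (rad/s): [2.57, 2.57, 3.14, 3.14, 3.14, 3.14, 3.14].

## Interface

Orientations are given as a 3x3 rotation matrix whose columns are the frame's x, y, z axes.
In Python, from bench import telemetry, optics, ticket, robot gives the robot as it stands.
- The arm moves only by the shell command python3 -m handwheel 'ROWS' [FORCE]. ROWS is a JSON object of lists of equal length, an entry for each row: "delta_pos": the shift along the world's x, y, z in cm, a list of three; "rotation": the turn, a rotation vector about the world's x, y, z in degrees, a list of three; "claw": the closure in counts, from 0 (fully open) to 255 (shut). A call has 1 to 12 rows; each row shifts and turns the commanded pose from where the row before left it; what a row does not reach is not made up. A row lasts 1/8 s, in which the tool goes at most 62.5 mm and 10.7 degrees, less where a joint would pass 70% of its speed; a pose out of reach is approached as far as the arm can. A call is refused whole if a number of a shift passes 6.25 or a number of a turn 10.7, either way. A call with a gripper value outside its range is refused whole. The fingers move at their own pace and stop on an object; FORCE is the grip in N (left out, the last holds). Time passes only in rows, so rows that do not move let the fingers close. It gives the time, the measured TCP pose, the force, the opening and the grip force at its end, in the units of the state.
- telemetry.observe(): the state, without advancing time (a new reading comes with each control period).
- optics.camera(name): name is "scene" or "top" or "wrist"; returns (picture, depth): 420x560x3 uint8, red, green, blue; 420x560 float32, mm along the optical axis (not along the pixel's ray), 0 where there is no reading.
- optics.get_calibration(name): a dict with "intrinsics" (3x3 intrinsics, pixels), "k1" (the pictures are not rectified: a ray, as slopes to the right and down, at radius r is drawn at 1 + k1 r^2 times it, then the intrinsics apply), "R" (3x3) and "t" (3): a world point X has camera coordinates R X + t. Camera axes: x right, y down, z forward; pixel columns grow to the right and rows downward; lengths in mm; the calibration is good to about 2 mm. A picture is of the moment at which its call begins: read the wrist's pose just before it. get_calibration takes no time and is no camera call; for the wrist camera it gives the pose at the moment of the call.
- ticket.hand_in(): hands the job in; it is judged then, once.
The state is a dict: "clock": time; "joint_pos": joint angles; "joint_velocities": joint speeds; "joint_efforts": joint torques, N m; "ee_pos": TCP position; "ee_rot": TCP orientation; "contact_force": force on the tool from outside, world axes, zero at the start; "wrist_torque": the same for the moment, N m; "opening": opening from 0.0 (shut) to 1.0 (fully open); "grasp_force": force on a finger pad.
Only numpy, scipy, OpenCV 4.12 (cv2) and the standard library are available. Lean on these libraries where they do the work, as an engineer would, in place of code of your own. Each camera call takes 0.05 s, during which the arm holds its last target. There are 200 camera calls.

## Working session

There is one attempt and no reset: what is moved stays moved. The work goes in short steps, Python scripts to look and compute and a shell command to move; the robot and the scene stay as the last step left them, time stands still between calls to the robot, and variables do not carry over. Pictures are saved under pics/ and viewed, at most 10 in all, crops included, and the job is handed in when it is done.

```bash
ls; mkdir -p pics; cat > h.py <<'E'
import numpy as np, cv2
from bench import telemetry, optics, ticket, robot
def shot(n,f):
    c=optics.get_calibration(n); p,d=optics.camera(n)
    cv2.imwrite(f'pics/{f}.png',p[:,:,::-1]); np.savez(f'pics/{f}.npz',p=p,d=d,**{k:np.array(c[k]) for k in('intrinsics','k1','R','t')})
def load(f): return dict(np.load(f'pics/{f}.npz'))
def ray(c,u,v):
    K=c['intrinsics'];k=float(c['k1']);s=cv2.undistortPoints(np.array([[[u,v]]],float),K,np.array([k,0,0,0.]))[0,0]
    return -c['R'].T@c['t'], c['R'].T@np.array([s[0],s[1],1.])
def on(c,u,v,z):
    o,d=ray(c,u,v); return o+d*(z-o[2])/d[2]
def dep(c,u,v):
    o,d=ray(c,u,v); return o+d*c['d'][int(v),int(u)]
E
python3 - <<'E'
from h import *
s=telemetry.observe();print({k:np.round(v,3).tolist() for k,v in s.items()},robot.grasp_offset)
for n in('scene','top'): shot(n,n+'0')
E
```

```text
pics
{'clock': 0.0, 'joint_pos': [-1.364, 0.469, -0.049, 1.534, 0.024, 1.141, -0.082], 'joint_velocities': [-0.001, -0.0, -0.001, -0.0, 0.001, -0.001, 0.001], 'joint_efforts': [-0.0, -50.797, -0.081, -23.615, -0.061, 0.038, 0.0], 'ee_pos': [157.603, 655.719, 221.495], 'ee_rot': [[-0.972, 0.234, -0.0], [0.234, 0.972, -0.002], [-0.0, -0.002, -1.0]], 'contact_force': [0.435, 0.083, -0.348], 'wrist_torque': [0.012, -0.035, -0.015], 'grasp_force': 0.0, 'opening': 1.001} 18.700000000000003
```

View pics/scene0.png

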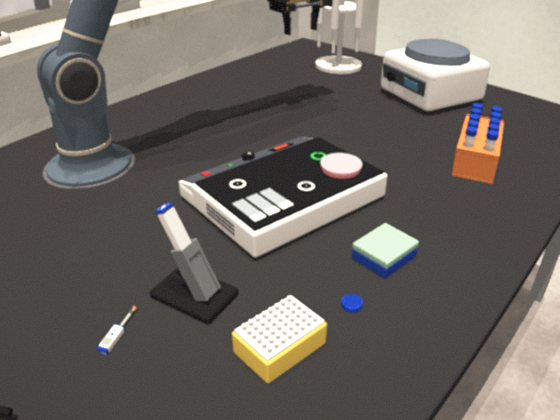

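View pics/top0.png

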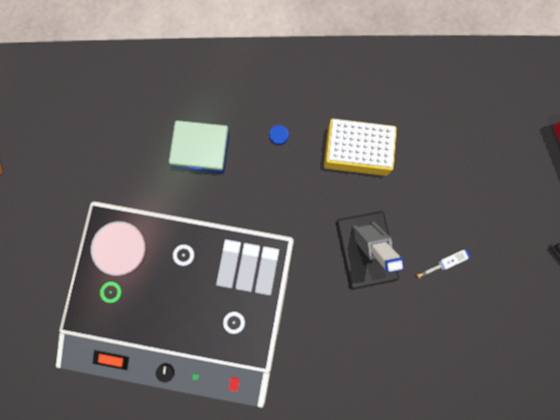

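The thermometer meant is the larger one, leaning in the stand: scene (175,225), top (394,265). The smaller look-alike lies on the bench at scene (115,335), top (455,260). The green ring is at top (110,292), next to the dish at (118,248).

```bash
python3 - <<'E'
from h import *
c=load('top0');p=c['p'].astype(int);h=cv2.cvtColor(c['p'],cv2.COLOR_RGB2HSV)
g=cv2.inRange(h,(45,120,80),(80,255,255));n,l,st,ce=cv2.connectedComponentsWithStats(g)
for i in range(1,n):
    if st[i,4]>30: print('green',ce[i],st[i],on(c,*ce[i],70).round(1))
b=cv2.inRange(h,(105,120,60),(130,255,255));n,l,st,ce=cv2.connectedComponentsWithStats(b)
for i in range(1,n):
    if st[i,4]>15: print('blue',ce[i].round(1),st[i],dep(c,*ce[i]).round(1))
for n,u in dict(dish=(118,248),tip=(361,145),sb=(198,145),cap=(279,134)).items(): print(n,dep(c,*u).round(0))
# base corners top face z16
for u in((338,220),(386,212),(399,281),(351,288)): print('base',on(c,*u,16).round(0))
# 3D cloud of stand+therm
pts=[];col=[]
for v in range(215,285):
  for u in range(335,408):
    if c['d'][v,u]>0:
      q=dep(c,u,v)
      if q[2]>125: pts.append(q);col.append(c['p'][v,u])
pts=np.array(pts);col=np.array(col).astype(int)
print(len(pts),pts.min(0),pts.max(0))
s=load('scene0');hs=cv2.cvtColor(s['p'],cv2.COLOR_RGB2HSV)
b=cv2.inRange(hs,(105,120,60),(130,255,255));n,l,st,ce=cv2.connectedComponentsWithStats(b)
for i in range(1,n):
    if st[i,4]>10: print('sblue',ce[i].round(1),st[i],dep(s,*ce[i]).round(1))
for u in((168,222),(173,222),(178,235),(181,243),(176,232)): print(u,s['p'][u[1],u[0]],dep(s,*u).round(1))
a=s['p'][190:320,90:250,::-1];b=c['p'][200:300,330:480,::-1]
cv2.imwrite('pics/crop.png',np.vstack([cv2.resize(a,(480,300)),cv2.resize(b,(480,300))]))
E
```

```text
green [109.90957447 292.51595745] [100 282  21  21 188] [495.2 299.3  70. ]
green [195.25806452 376.35483871] [193 374   6   6  31] [357.7 155.8  70. ]
blue [278.5 134.4] [269 125  20  20 318] [786.9  11.   10. ]
blue [207.2 169.6] [188 163  37  11 110] [716.8 143.8  23. ]
blue [467.5 253. ] [465 249   6  10  22] [ 554.9 -330.9    9.4]
blue [391.4 262.5] [385 258  18  15  53] [ 529.  -147.4  176.7]
dish [568. 283.  85.]
tip [ 750. -137.   51.]
sb [760. 159.  35.]
cap [786.  10.  15.]
base [620. -94.  16.]
base [ 633. -183.   16.]
base [ 507. -199.   16.]
base [ 496. -112.   16.]
505 [ 516.99151454 -166.456987    125.14838294] [ 558.85495254 -135.05313021  179.0312945 ]
sblue [474.1 117.8] [467 102  16  34 331] [721.3 638.9 115.5]
sblue [494.2 122.1] [488 106  14  34 332] [768.5 654.4 113.6]
sblue [164.  208.2] [156 202  17  12  76] [ 532.3 -157.1  172.5]
sblue [382.3 263. ] [352 248  66  30 601] [786.9 107.8  29. ]
sblue [351.5 302.8] [341 294  22  19 340] [791.7   5.1  10.1]
sblue [101.8 349.7] [ 97 346  11   9  52] [ 557.  -331.4    8.2]
(168, 222) [246 239 228] [ 543.4 -161.   153.1]
(173, 222) [246 239 228] [ 546.1 -153.4  150.2]
(178, 235) [246 239 229] [ 557.6 -155.6  131.3]
(181, 243) [246 240 229] [ 563.6 -156.3  118.6]
(176, 232) [246 240 229] [ 553.7 -155.9  135.5]
```

View pics/crop.png

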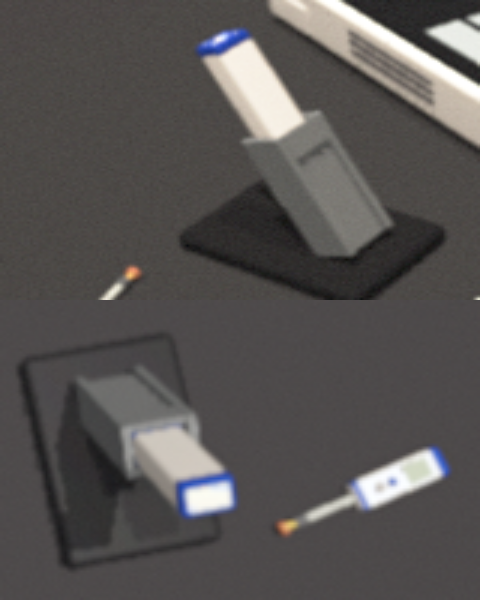

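The crop confirms it: the big one with blue ends sits in the grey stand, and the small one lies on the bench and is the look-alike. I'll move to a point above the stand and look with the wrist camera.

```bash
python3 -m handwheel '{"delta_pos":[[3.65,-3.8,1.2],[3.65,-3.8,1.2],[3.65,-3.8,1.2],[3.65,-3.8,1.2],[3.65,-3.8,1.2],[3.65,-3.8,1.2],[3.65,-3.8,1.2],[3.65,-3.8,1.2]],"rotation":[[0,0,2.64],[0,0,2.64],[0,0,2.64],[0,0,2.64],[0,0,2.64],[0,0,2.64],[0,0,2.64],[0,0,2.64]],"claw":[0,0,0,0,0,0,0,0]}' 
python3 -m handwheel '{"delta_pos":[[0.6,-5.05,-0.4],[0.6,-5.05,-0.4],[0.6,-5.05,-0.4],[0.6,-5.05,-0.4],[0.6,-5.05,-0.4],[0.6,-5.05,-0.4],[0.6,-5.05,-0.4],[0.6,-5.05,-0.4],[0.6,-5.05,-0.4],[0.6,-5.05,-0.4]],"rotation":[[0,0,0],[0,0,0],[0,0,0],[0,0,0],[0,0,0],[0,0,0],[0,0,0],[0,0,0],[0,0,0],[0,0,0]],"claw":[0,0,0,0,0,0,0,0,0,0]}'
python3 -m handwheel '{"delta_pos":[[0,0,-1],[0,0,-1],[0,0,-1],[0,0,-1],[0,0,0],[0,0,0]],"rotation":[[0.8,-6.2,0],[0.8,-6.2,0],[0.8,-6.2,0],[0.9,-6.2,0],[0,0,0],[0,0,0]],"claw":[0,0,0,0,0,0]}'
python3 - <<'E'
from h import *
shot('wrist','w1'); print(telemetry.observe()['ee_rot'])
E
```

```text
clock: 1.1
ee_pos: [450.5, 350.8, 318.6]
ee_rot: [[-0.991, -0.134, -0.0], [-0.134, 0.991, -0.0], [0.001, -0.0, -1.0]]
contact_force: [0.3, 1.3, 0.2]
opening: 0.998
grasp_force: 0.0
clock: 2.35
ee_pos: [509.4, -154.1, 278.2]
ee_rot: [[-0.991, -0.133, -0.0], [-0.133, 0.991, 0.0], [0.0, 0.0, -1.0]]
contact_force: [0.3, -0.1, -0.1]
opening: 1.0
grasp_force: 0.0
clock: 3.1
ee_pos: [510.7, -152.7, 239.4]
ee_rot: [[-0.898, -0.133, 0.419], [-0.121, 0.991, 0.055], [-0.423, -0.001, -0.906]]
contact_force: [0.5, -0.3, -0.5]
opening: 1.001
grasp_force: 0.0
[[-0.89772319 -0.13322779  0.41993266]
 [-0.1211609   0.9910848   0.05541624]
 [-0.42357186 -0.00113097 -0.9058618 ]]
```

View pics/w1.png

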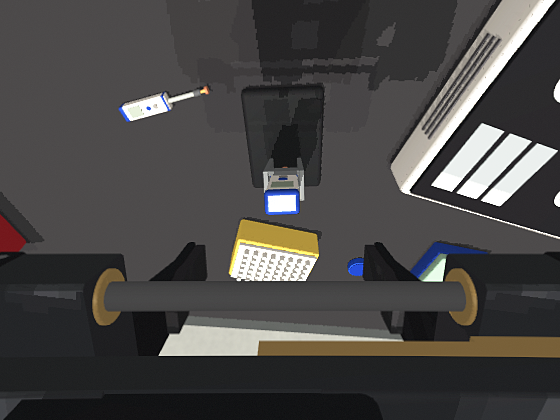

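The wrist view shows the handle's blue-rimmed top end at about (282,202), with its display facing up the picture. The base edges run parallel to the picture, so the yaw is right. Next I measure the top face.

```bash
python3 - <<'E'
from h import *
c=load('w1');h=cv2.cvtColor(c['p'],cv2.COLOR_RGB2HSV)
b=cv2.inRange(h,(105,120,60),(130,255,255));b[:188]=0;b[218:]=0;b[:,:255]=0;b[:,310:]=0
r=cv2.minAreaRect(cv2.findNonZero(b));print(r)
q=np.array([dep(c,u,v) for u in range(270,294) for v in range(197,209)])
z=np.median(q[:,2]);print('depth top',np.median(q,0)); P=on(c,*r[0],z);print('ctr',P)
u=np.array([-.42,-.0555,.906]);s=telemetry.observe();e=s['ee_pos'];R=np.array(s['ee_rot'])
for P in(np.median(q,0),):
  C=P-42*u;T=C-(18.7-2)*u
  print('C',C,'TCP target',T,'delta',T-e,'tool frame',R.T@(T-e))
# side faces in the tool frame: long edge dir of the top face
bx=cv2.boxPoints(r);k=[on(c,*x,z) for x in bx];print((R.T@(np.array(k)-e).T).T.round(1))
E
```

```text
((281.5, 201.5), (25.0, 35.0), 90.0)
depth top [ 523.30867884 -151.88698863  174.54711948]
ctr [ 522.41562648 -152.04066465  174.54711948]
C [ 540.94867884 -149.55598863  136.49511948] TCP target [ 547.96267884 -148.62913863  121.36491948] delta [  36.8184081     3.92054979 -118.31400439] tool frame [ 16.58672633  -0.88582824 122.85465127]
[[ 27.9 -13.3  58.9]
 [ 27.9  11.6  58.9]
 [  6.2  12.3  69. ]
 [  6.2 -14.3  69. ]]
```

```bash
python3 -m handwheel '{"delta_pos":[[-0.7,-0.1,-0.35],[-0.7,-0.1,-0.35],[0.65,0.07,-1.39],[0.65,0.07,-1.39],[0.65,0.07,-1.39],[0.65,0.07,-1.39],[0.65,0.07,-1.39],[0.65,0.07,-1.39],[0.65,0.07,-1.39],[0.65,0.07,-1.39],[0,0,0],[0,0,0]],"rotation":[[0,0,0],[0,0,0],[0,0,0],[0,0,0],[0,0,0],[0,0,0],[0,0,0],[0,0,0],[0,0,0],[0,0,0],[0,0,0],[0,0,0]],"claw":[0,0,0,0,0,0,0,0,0,0,0,0]}' 
python3 - <<'E'
from h import *
shot('wrist','w2');shot('scene','s2');a=load('w2')['p'];b=load('s2')['p'][150:330,70:310]
cv2.imwrite('pics/c2.png',np.hstack([a[100:,80:480],cv2.resize(b,(400,320))])[:,:,::-1])
E
```

```text
clock: 4.65
ee_pos: [547.5, -149.6, 120.7]
ee_rot: [[-0.898, -0.131, 0.419], [-0.119, 0.991, 0.055], [-0.423, -0.0, -0.906]]
contact_force: [0.2, 0.1, -0.1]
opening: 1.003
grasp_force: 0.0
```

View pics/c2.png

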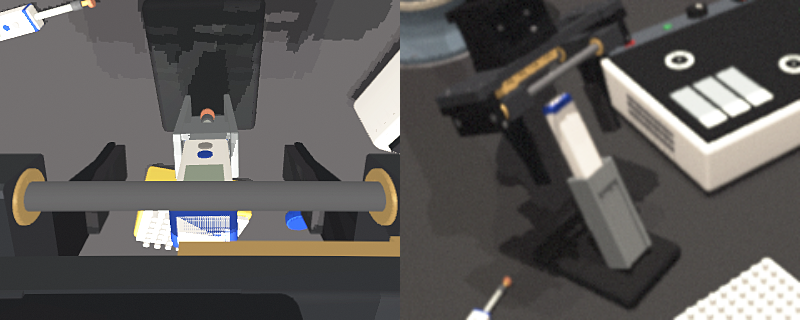

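The handle (crop x≈205) is midway between the fingers, with the top end just below the gripper body and the tips clear of the holder. I close now.

```bash
python3 -m handwheel '{"delta_pos":[[0,0,0],[0,0,0],[0,0,0],[0,0,0],[0,0,0],[0,0,0],[0,0,0],[0,0,0]],"rotation":[[0,0,0],[0,0,0],[0,0,0],[0,0,0],[0,0,0],[0,0,0],[0,0,0],[0,0,0]],"claw":[255,255,255,255,255,255,255,255]}' 35
```

```text
clock: 5.75
ee_pos: [547.7, -149.1, 120.4]
ee_rot: [[-0.898, -0.132, 0.419], [-0.12, 0.991, 0.056], [-0.423, -0.0, -0.906]]
contact_force: [0.9, -0.2, -0.2]
opening: 0.299
grasp_force: 34.6
```

Opening is 0.3 × 87 = 26 mm with a 35 N grip, so it is held. I draw it out along its axis by about 105 mm.

```bash
python3 -m handwheel '{"delta_pos":[[-0.21,-0.03,0.45],[-0.42,-0.055,0.91],[-0.42,-0.055,0.91],[-0.42,-0.055,0.91],[-0.42,-0.055,0.91],[-0.42,-0.055,0.91],[-0.42,-0.055,0.91],[-0.42,-0.055,0.91],[-0.42,-0.055,0.91],[-0.42,-0.055,0.91],[-0.42,-0.055,0.91],[0,0,0]],"rotation":[[0,0,0],[0,0,0],[0,0,0],[0,0,0],[0,0,0],[0,0,0],[0,0,0],[0,0,0],[0,0,0],[0,0,0],[0,0,0],[0,0,0]],"claw":[255,255,255,255,255,255,255,255,255,255,255,255]}'
python3 -m handwheel '{"delta_pos":[[-0.42,-0.055,0.91],[-0.42,-0.055,0.91],[-0.42,-0.055,0.91],[0,0,2],[0,0,2],[0,0,2],[0,0,2],[0,0,0],[0,0,0]],"rotation":[[0,0,0],[0,0,0],[0,0,0],[0,0,0],[0,0,0],[0,0,0],[0,0,0],[0,0,0],[0,0,0]],"claw":[255,255,255,255,255,255,255,255,255]}'
python3 - <<'E'
from h import *
shot('scene','s3');shot('wrist','w3');a=load('w3')['p'];b=load('s3')['p'][110:320,70:310]
cv2.imwrite('pics/c3.png',np.hstack([a[100:,80:480],cv2.resize(b,(400,320))])[:,:,::-1])
E
```

```text
clock: 7.25
ee_pos: [503.8, -155.1, 216.9]
ee_rot: [[-0.898, -0.132, 0.421], [-0.12, 0.991, 0.055], [-0.424, -0.001, -0.905]]
contact_force: [-0.2, -0.2, -1.2]
opening: 0.297
grasp_force: 34.6
clock: 8.38
ee_pos: [490.3, -156.4, 322.4]
ee_rot: [[-0.899, -0.132, 0.418], [-0.12, 0.991, 0.056], [-0.422, 0.0, -0.907]]
contact_force: [0.4, -0.2, -2.1]
opening: 0.297
grasp_force: 34.6
```

View pics/c3.png

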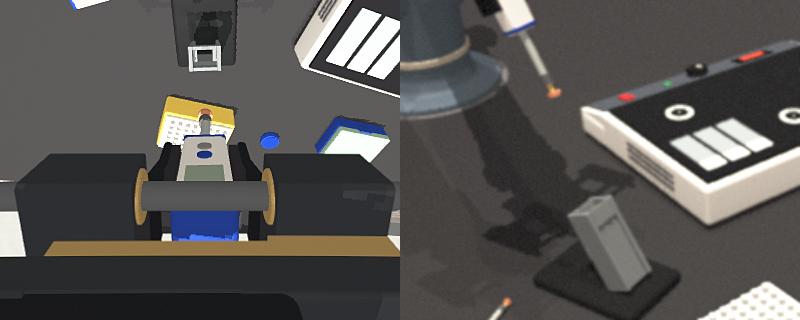

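It is drawn clear and held: the stand is empty and the foot is at the wrist-crop position (205,113). Next I set it upright and carry it over the green spot.

```bash
python3 -m handwheel '{"delta_pos":[[0,2,0],[0.1,4.55,-0.5],[0.1,4.55,-0.5],[0.1,4.55,-0.5],[0.1,4.55,-0.5],[0.1,4.55,-0.5],[0,4.55,-0.5],[0,4.55,-0.5],[0,4.55,-0.5],[0,4.55,-0.5],[0,2.6,-0.5],[0,0,0]],"rotation":[[0,0,0],[-0.66,4.96,0],[-0.66,4.96,0],[-0.66,4.96,0],[-0.66,4.96,0],[-0.66,4.96,0],[0,0,0],[0,0,0],[0,0,0],[0,0,0],[0,0,0],[0,0,0]],"claw":[255,255,255,255,255,255,255,255,255,255,255,255]}'
python3 -m handwheel '{"delta_pos":[[0,0,-1.5],[0,0,-1.5],[0,0,-1.5],[0,0,-1],[0,0,-1],[0,0,0],[0,0,0]],"rotation":[[0,0,0],[0,0,0],[0,0,0],[0,0,0],[0,0,0],[0,0,0],[0,0,0]],"claw":[255,255,255,255,255,255,255]}'
python3 - <<'E'
from h import *
shot('scene','s4');shot('wrist','w4');shot('top','t4');a=load('w4')['p'];b=load('s4')['p'][90:210,240:390];
cv2.imwrite('pics/c4.png',np.hstack([a[100:,80:480],cv2.resize(b,(400,320),interpolation=2)])[:,:,::-1])
s=telemetry.observe();print(s['ee_pos'],s['ee_rot'],s['contact_force'])
for f in('s4','w4'):
    c=load(f);h=cv2.cvtColor(c['p'],cv2.COLOR_RGB2HSV)
    for nm,lo,hi in(('green',(45,120,60),(80,255,255)),('copper',(4,110,90),(18,255,255))):
        n,l,st,ce=cv2.connectedComponentsWithStats(cv2.inRange(h,lo,hi))
        for i in range(1,n):
            if st[i,4]>25: print(f,nm,ce[i].round(1),st[i],dep(c,*ce[i]).round(1),on(c,*ce[i],70).round(1))
E
```

```text
clock: 9.98
ee_pos: [494.6, 301.3, 271.4]
ee_rot: [[-0.991, -0.136, -0.003], [-0.136, 0.991, -0.0], [0.003, 0.0, -1.0]]
contact_force: [0.5, -1.0, -1.4]
opening: 0.298
grasp_force: 34.6
clock: 10.85
ee_pos: [496.2, 299.3, 208.6]
ee_rot: [[-0.991, -0.132, 0.001], [-0.132, 0.991, 0.001], [-0.001, 0.0, -1.0]]
contact_force: [-0.5, 0.3, -1.1]
opening: 0.296
grasp_force: 34.6
[496.24443129 299.25581177 208.75994803] [[-9.91216451e-01 -1.32246126e-01  9.53970097e-04]
 [-1.32245540e-01  9.91216772e-01  6.54326839e-04]
 [-1.03212335e-03  5.22421237e-04 -9.99999331e-01]] [-0.19902003 -0.27114313 -1.52332468]
s4 green [316.1 155. ] [310 152  15   8  59] [493.5 295.9  69.3] [494.2 294.8  70. ]
s4 copper [329.9  56.3] [321  50  20  13  61] [523.8 289.1 306.3] [ 90.6 908.5  70. ]
s4 copper [477.1 154.1] [ 451  113   54   71 2100] [773.9 553.6  66.8] [775.8 547.3  70. ]
w4 green [144.8  17.2] [138  10  15  15 151] [355.2 160.9  60.2] [357.2 165.   70. ]
w4 green [283.9 196.1] [267 182  35  33 437] [492.7 299.5  72. ] [493.2 299.5  70. ]
w4 copper [301.7  76.4] [279  62  46  30 732] [383.  301.2  57.5] [384.5 300.7  70. ]
w4 copper [284.4 212.5] [278 209  14  11  75] [495.4 300.3 117.8] [509.7 302.2  70. ]
w4 copper [388.  343.4] [380 339  18  11  38] [468.3 322.  306.5] [645.1 436.6  70. ]
w4 copper [286.9 341.1] [271 341  32   2  33] [470.9 297.8 306.6] [657.4 324.7  70. ]
w4 copper [218.9 354.3] [211 351  17   5  26] [473.6 282.4 310.3] [684.8 251.2  70. ]
w4 copper [324.5 354.8] [310 353  29   3  34] [470.4 306.4 310.4] [669.7 369.2  70. ]
```

View pics/c4.png

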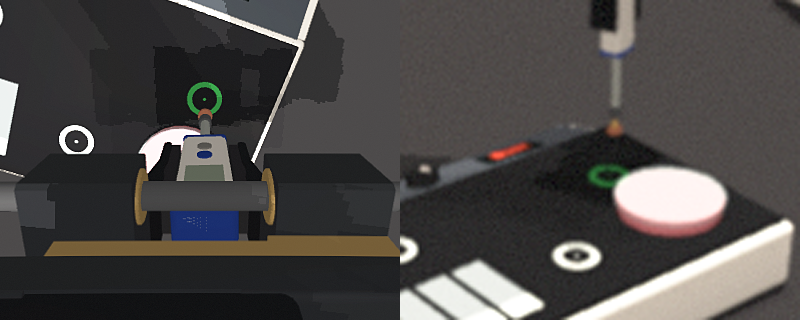

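The therm hangs upright above the spot. The ring's dot is at full-wrist (284,199) and the copper foot at (284,212), still about 44 mm up. I go lower and look again.

```bash
python3 -m handwheel '{"delta_pos":[[0,0,-0.7],[0,0,-0.7],[0,0,-0.7],[0,0,-0.6],[0,0,-0.5],[0,0,-0.3],[0,0,0],[0,0,0]],"rotation":[[0,0,0],[0,0,0],[0,0,0],[0,0,0],[0,0,0],[0,0,0],[0,0,0],[0,0,0]],"claw":[255,255,255,255,255,255,255,255]}'
python3 - <<'E'
from h import *
shot('scene','s5');shot('wrist','w5');a=load('w5')['p'];b=load('s5')['p'][120:180,280:355];
cv2.imwrite('pics/c5.png',np.hstack([cv2.resize(a[160:260,220:345],(400,320)),cv2.resize(b,(400,320),interpolation=2)])[:,:,::-1])
s=telemetry.observe();print(s['ee_pos'],s['contact_force'])
for f in('s5','w5'):
    c=load(f);h=cv2.cvtColor(c['p'],cv2.COLOR_RGB2HSV)
    for nm,lo,hi in(('green',(45,120,60),(80,255,255)),('copper',(4,110,90),(18,255,255))):
        n,l,st,ce=cv2.connectedComponentsWithStats(cv2.inRange(h,lo,hi))
        for i in range(1,n):
            q=on(c,*ce[i],70)
            if st[i,4]>12 and np.hypot(*(q-[495,299,70])[:2])<40: print(f,nm,ce[i].round(1),st[i],dep(c,*ce[i]).round(1),q.round(1))
c=load('w5')
E
```

```text
clock: 12.0
ee_pos: [496.1, 299.1, 173.4]
ee_rot: [[-0.991, -0.132, 0.0], [-0.132, 0.991, 0.0], [-0.0, 0.0, -1.0]]
contact_force: [-0.6, 0.2, -1.2]
opening: 0.299
grasp_force: 34.6
[496.09746483 299.10623501 173.43992362] [-0.1486099   0.1956558  -0.67339375]
s5 green [314.1 156.2] [310 152  10   8  38] [491.6 290.9  67.6] [494.3 287.3  70. ]
s5 copper [319.3 151.9] [317 149   6   6  25] [505.5 291.2  83.3] [490.6 312.   70. ]
w5 green [284.2 206.5] [265 190  40  37 564] [493.1 299.7  71.5] [493.5 299.7  70. ]
w5 copper [284.4 212.5] [278 209  15  11  80] [494.9 300.1  83.5] [498.9 300.6  70. ]
```

View pics/c5.png

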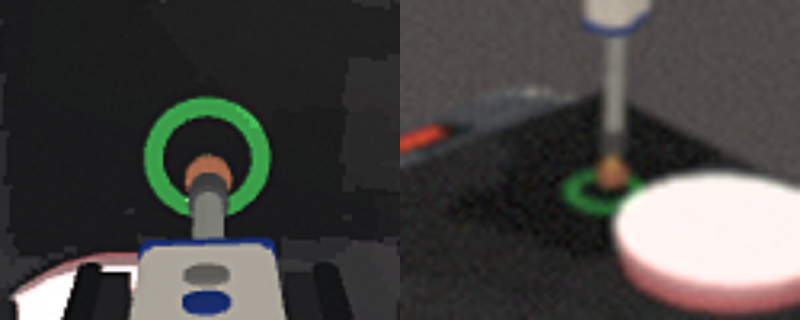

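The foot's front edge is at wrist row 208.5 and the ring centre at row 208.7. The foot centre is therefore about 2–3 mm too far in +x, and y is good. I shift −2 mm, then come down gently.

```bash
python3 -m handwheel '{"delta_pos":[[-0.2,0,0],[0,0,-0.15],[0,0,-0.15],[0,0,-0.15],[0,0,-0.1],[0,0,-0.1],[0,0,-0.1],[0,0,-0.1],[0,0,-0.1],[0,0,0],[0,0,0]],"rotation":[[0,0,0],[0,0,0],[0,0,0],[0,0,0],[0,0,0],[0,0,0],[0,0,0],[0,0,0],[0,0,0],[0,0,0],[0,0,0]],"claw":[255,255,255,255,255,255,255,255,255,255,255]}'
```

```text
clock: 13.48
ee_pos: [494.0, 299.0, 163.8]
ee_rot: [[-0.991, -0.132, 0.0], [-0.132, 0.991, 0.0], [-0.0, 0.0, -1.0]]
contact_force: [-0.6, -0.9, 0.3]
opening: 0.303
grasp_force: 34.6
```

```bash
python3 -m handwheel '{"delta_pos":[[0,0,-0.1],[0,0,-0.1],[0,0,-0.1],[0,0,0],[0,0,0],[0,0,0]],"rotation":[[0,0,0],[0,0,0],[0,0,0],[0,0,0],[0,0,0],[0,0,0]],"claw":[255,255,255,255,255,255]}'
python3 - <<'E'
from h import *
z=[]
shot('scene','s6')
for i in range(6):
    shot('wrist','w6'); z.append(telemetry.observe()['contact_force'])
print(np.mean(z,0))
a=load('w6')['p'];b=load('s6')['p'][120:180,280:355]
cv2.imwrite('pics/c6.png',np.hstack([cv2.resize(a[160:260,220:345],(400,320)),cv2.resize(b,(400,320),interpolation=2)])[:,:,::-1])
E
```

```text
clock: 14.22
ee_pos: [494.0, 299.0, 160.7]
ee_rot: [[-0.991, -0.132, 0.0], [-0.132, 0.991, 0.0], [-0.0, 0.0, -1.0]]
contact_force: [-0.3, 0.0, 2.6]
opening: 0.301
grasp_force: 34.6
[-0.2888218  -0.31405651  2.56186412]
```

View pics/c6.png

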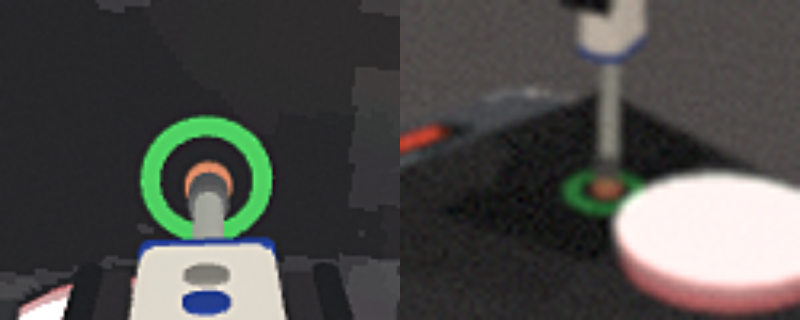

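The foot sits central in the ring at about 3.8 N. I ease off 1 mm for margin and hold still.

```bash
python3 -m handwheel '{"delta_pos":[[0,0,0.08],[0,0,0],[0,0,0],[0,0,0],[0,0,0],[0,0,0],[0,0,0],[0,0,0],[0,0,0],[0,0,0],[0,0,0],[0,0,0]],"rotation":[[0,0,0],[0,0,0],[0,0,0],[0,0,0],[0,0,0],[0,0,0],[0,0,0],[0,0,0],[0,0,0],[0,0,0],[0,0,0],[0,0,0]],"claw":[255,255,255,255,255,255,255,255,255,255,255,255]}'
for i in 1; do python3 -m handwheel '{"delta_pos":[[0,0,0],[0,0,0],[0,0,0],[0,0,0],[0,0,0],[0,0,0],[0,0,0],[0,0,0],[0,0,0],[0,0,0],[0,0,0],[0,0,0]],"rotation":[[0,0,0],[0,0,0],[0,0,0],[0,0,0],[0,0,0],[0,0,0],[0,0,0],[0,0,0],[0,0,0],[0,0,0],[0,0,0],[0,0,0]],"claw":[255,255,255,255,255,255,255,255,255,255,255,255]}'; done
python3 -m handwheel '{"delta_pos":[[0,0,0],[0,0,0],[0,0,0],[0,0,0],[0,0,0],[0,0,0],[0,0,0],[0,0,0],[0,0,0],[0,0,0],[0,0,0],[0,0,0]],"rotation":[[0,0,0],[0,0,0],[0,0,0],[0,0,0],[0,0,0],[0,0,0],[0,0,0],[0,0,0],[0,0,0],[0,0,0],[0,0,0],[0,0,0]],"claw":[255,255,255,255,255,255,255,255,255,255,255,255]}'
```

```text
clock: 16.08
ee_pos: [494.0, 299.1, 161.5]
ee_rot: [[-0.991, -0.132, 0.0], [-0.132, 0.991, 0.0], [-0.0, 0.0, -1.0]]
contact_force: [0.5, 0.9, 1.9]
opening: 0.296
grasp_force: 34.6
clock: 17.58
ee_pos: [494.0, 299.0, 161.5]
ee_rot: [[-0.991, -0.132, 0.0], [-0.132, 0.991, 0.0], [-0.0, 0.0, -1.0]]
contact_force: [-0.0, 1.3, 2.4]
opening: 0.297
grasp_force: 34.6
clock: 19.08
ee_pos: [494.0, 299.0, 161.5]
ee_rot: [[-0.991, -0.132, 0.0], [-0.132, 0.991, 0.0], [-0.0, 0.0, -1.0]]
contact_force: [0.3, 1.3, 1.9]
opening: 0.296
grasp_force: 34.6
```

```bash
python3 -c "
from bench import ticket
print(ticket.hand_in())"
```

```text
the job is handed in; nothing more can be done
None
```

I handed the job in at about 19 s with the thermometer held upright in the green ring, pressing at about 3.3 N after more than 4 s still; the hand-in gave no verdict, and the arm never went near the dish, boxes or cap.

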